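Pull the dust filter from the bag sealer and hold it over the basin

TASK

The flour-clogged filter of the orange vacuum bag sealer is due for brushing: lift the sealer's white flap until it stands up and leave it standing open, then draw the filter plate by its yellow tab up out of the well beneath. Hold the plate upright over the middle of the blue basin (not the steel one), a few centimetres clear above its rim, and finish holding it there, still in the gripper, ready for the brush. Leave the basins and everything else on the table where they are.

Things in the scene. Friction and masses are not known exactly. Their poses are not given: they have to be found in the camera images.
- sealer: Orange vacuum bag sealer, fixed: 240 (its x, front to back) by 180 (y) by 120 mm high; white jaw on its front top edge (x -118 to -90 mm, up to z 134). Origin: centre of underside, z up. Well in its top under the flap: x -40 to +80, y -70 to +70, floor at z 12 mm; grey guides at its x ends, up to z 70, hold the filter's upright edges with 1.5 mm play.
- flap (a joint): Hinge of the white flap (140 mm long, 160 mm wide, 6 mm thick) that covers the well: 0 = shut and level, grows as its front edge swings up and back, 1.57 = upright, stops at 1.75 rad. Starts at 0 to 0.2. The hinge is stiff: the flap stays where it is left; lifting by the bar takes about 2 N.
- flap_hinge (a point): Point on the flap's hinge line (mid-width), at the back of the well: 90 mm behind the sealer's origin along sealer x, at z 120.5 mm. The hinge line runs along sealer y.
- flap_bar (a point): Middle of the flap's black round handle bar, which moves with it: 10 mm thick, parallel to sealer y, 80 mm clear between its end posts, 33 mm clear above the flap's upper face. Its centre line lies 125 mm from the hinge line along the flap and 44 mm from it square to the flap (towards the outer side); at z 164.5 mm with the flap shut.
- filter: Filter plate, about 0.13 kg: aluminium frame with cream pleats, 90 (its x) by 8 (y) by 75 mm high, on edge, yellow tab 32 (x) by 12 (y) by 25 mm high centred on top. Origin: centre of its bottom edge, z up to the tab. Starts hidden in the well, axes along the sealer's, 20 mm behind the sealer's origin, bottom at z 12, tab top at z 112 mm. Slides straight up; free of the sealer once its bottom is above z 120 mm.
- filter_tab (a point): Grip point in the middle of the filter plate's yellow tab, 89 mm above the plate's bottom edge; grip across the 12 mm (plate y). Between tab and the well's side walls there are 64 mm free on either side.
- blue_basin: Blue plastic basin, round, 220 mm across the rim, 156 mm across the foot, 85 mm high, wall 4 mm; loose. Origin: centre of its underside, z up. It stands to the left or the right of the sealer.
- steel_basin: Steel basin of the same size and shape as the blue one, on the sealer's other side; loose, not to be used. Origin: centre of its underside.
- juice_dark: Dark purple juice bottle, 60 mm diameter, 190 mm high, behind the sealer; leave alone. Origin: centre of its underside.
- juice_amber: Amber juice bottle, 60 mm diameter, 190 mm high, behind the sealer; leave alone. Origin: centre of its underside.
- spice_jar: Spice jar, 66 mm diameter, 100 mm high, behind the sealer; leave alone. Origin: centre of its underside.
- steel_cup: Steel cup, 72 mm across the mouth, 80 mm high, behind the sealer; leave alone. Origin: centre of its underside.
- brush: Flat hand brush with a wooden handle, about 200 mm long, lying flat on the table, behind the left basin; leave alone. Origin on its underside.
Not all that is in view belongs to the job. There is more than one size of the blue_basin; the job needs the largest.

How it is judged:
By the outcome, as a careful person would: the job done as asked, in the order asked, and still so for the second after the job is handed in, while the arm keeps its last pose, push and grip.
It also fails if it takes over 58 s, if anything falls off the work surface, if the arm or the gripper's body presses on something with over 40 N, if the wrist force passes 120 N, or if a joint passes its speed limit or range.

ROBOT

A 7-joint arm with a two-finger parallel gripper is mounted at the origin on the work surface. World frame = base frame: x ahead of the robot, y to its left, z up, the work surface at z = 0. Lengths are in m, angles in rad, forces in N, time in s.
With the tool pointing down it reaches from about 0.4 to 0.875 m from the base axis. Payload 6.5 kg.
Tool frame: the origin (TCP) lies at the very end of the fingers, on their centre line; the grasp point (between the pads) lies 19 mm behind it; z points along the fingers, x is the direction in which the jaws open and shut, and the axes are right-handed (so a half turn about z gives the same grasp; the last joint's range is limited). The gripper opens to 85 mm and grips with 20 to 120 N. Pads are 22 mm wide; open, the fingers measure 114 mm over their backs; the gripper's body (76 mm by 85 mm) begins 54 mm behind the grasp point. The pads swing forward as they close: fully open they stand 13 mm farther back than shut.
Start: joints at [-1.412, 0.536, -0.004, 1.538, 0.003, 1.067, -0.071], TCP at [0.145, 0.634, 0.231] pointing down, gripper open.
Joint ranges: [-2.7, 2.7], [-0.37, 2.16], [-1.27, 1.26], [0.24, 2.4], [-1.31, 4.45], [0.19, 1.91], [-2.76, 2.76]. Speed limits (rad/s): [2.39, 2.39, 3.14, 3.14, 3.14, 3.14, 3.14].

INTERFACE

Orientations are given as a rotation vector (axis times angle).
In Python, from bench import arm gives the robot as it stands.
- The arm moves only by the tool arm_command, never from a script. Its arguments are lists of equal length, an entry for each row: "twist": the turn, a rotation vector about the tool's x, y, z in rad, a list of three; "dp": the shift along the tool's x, y, z in mm, a list of three; "gripper": the gripper's target within -1 to 1 (fully open at 1, half-way at 0, shut at -1). In form: {"twist": [[ax, ay, az], ...], "dp": [[dx, dy, dz], ...], "gripper": [gripper, ...]}. A call has exactly 8 rows; each row shifts and turns the commanded pose from where the row before left it, along the tool's axes as they then stand; what a row does not reach is not made up. A row lasts 1/10 s, in which the tool goes at most 50 mm and 8.59 degrees, less where a joint would pass 70% of its speed; a pose out of reach is approached as far as the arm can. A call with a gripper value outside its range is refused whole. The fingers move at their own pace and stop on an object; "grip_force" is the grip in N (left out, the last holds). Time passes only in rows, so rows that do not move let the fingers close, or fill a call up. It gives the time, the measured TCP pose, the force and the opening at its end, in the units of the state.
- arm.get_obs(): the state, without advancing time (a new reading comes with each control period).
- arm.snapshot(name): name is "scene" or "top"; returns the picture (480x640x3 uint8, blue, green, red); there is no depth.
- arm.calibration(name): a dict with "fx", "fy", "cx", "cy" (pixels), "origin" and "orientation" of the camera in the world. Camera axes: x right, y up, looking along -z (the intrinsics and any distortion apply to the point x, -y, -z); pixel columns grow to the right and rows downward; lengths in m; the calibration is good to about 2 mm. A picture is of the moment at which its call begins. calibration takes no time and is no camera call.
- arm.close_job(): hands the job in, once; it reports no verdict.
The state is a dict: "clock": time; "qpos": joint angles; "qvel": joint speeds; "tau": joint torques, N m; "tcp_pos": TCP position; "orientation": TCP orientation; "force": force on the tool from outside, world axes, zero at the start; "moment": the same for the moment, N m; "grip_width": opening from 0.0 (shut) to 1.0 (fully open).
Only numpy, scipy, OpenCV 4.12 (cv2) and the standard library are available. Lean on these libraries where they do the work, as an engineer would, in place of code of your own. Each camera call takes 0.05 s, during which the arm holds its last target.

## Working session

There is one attempt and no reset: what is moved stays moved. The work goes in short steps, Python scripts to look and compute and a tool call to move; the robot and the scene stay as the last step left them, time stands still between calls to the robot, and variables do not carry over. Pictures are saved under pics/ and viewed, and the job is handed in when it is done.

Besides the shell and the picture viewer there is one more tool, called after "Emit:" as a command line: name --argument value ..., lists and objects as JSON in quotes. arm_command: Moves the arm, as the interface text tells. Its arguments: {"type":"object","properties":{"twist":{"type":"array"},"dp":{"type":"array"},"gripper":{"type":"array"},"grip_force":{"type":"number"}},"required":["twist","dp","gripper"]}

```bash
mkdir -p pics; ls
python3 - <<'E'
from bench import arm
import cv2
for n in("scene","top"):
    cv2.imwrite(f"pics/{n}0.png",arm.snapshot(n)); print(n,arm.calibration(n))
print(arm.get_obs())
E
```

```text
pics
scene {'fx': 511.9645086887523, 'fy': 511.9645086887523, 'cx': 317.36901997441737, 'cy': 237.7640142138366, 'origin': array([ 1.6679514 , -0.24629149,  1.26952691]), 'orientation': array([0.63096941, 0.56902427, 1.36014277])}
top {'fx': 464.67647368256644, 'fy': 464.67647368256644, 'cx': 319.5889680586931, 'cy': 244.43277591242753, 'origin': array([ 0.44667856, -0.09703349,  1.26237159]), 'orientation': array([ 0.09316553, -0.06722558, -1.55051184])}
{'clock': 0.1, 'qpos': array([-1.41222109,  0.53708376, -0.00441215,  1.53877087,  0.00262888,
        1.06731907, -0.07120537]), 'qvel': array([ 0.00033258, -0.00032216, -0.00066507, -0.00284504,  0.00102712,
       -0.00120974,  0.00080535]), 'tau': array([ 2.92005294e-03, -5.84569716e+01,  1.05190225e+00, -2.59775144e+01,
        1.26235076e-02,  4.61690899e-03,  9.36386414e-06]), 'tcp_pos': array([0.1447874 , 0.63308176, 0.23050662]), 'orientation': array([ 2.45564794e+00,  1.95767475e+00, -1.77363270e-03]), 'force': array([ 0.76399394,  1.06232597, -0.33737472]), 'moment': array([ 0.01090721, -0.0029156 , -0.00810623]), 'grip_width': 0.998842753657428}
```

View pics/scene0.png

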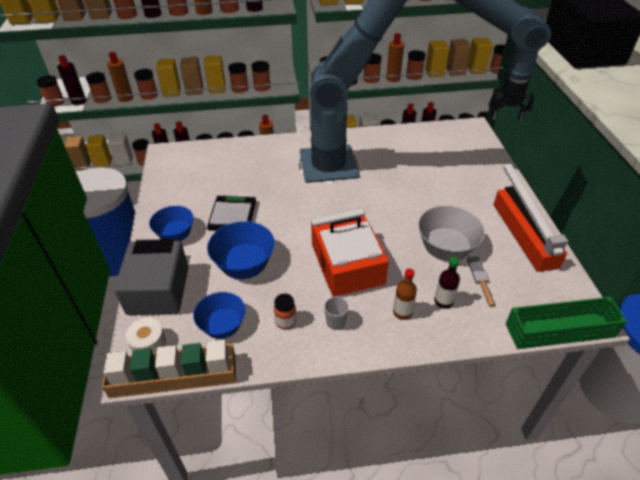

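View pics/top0.png

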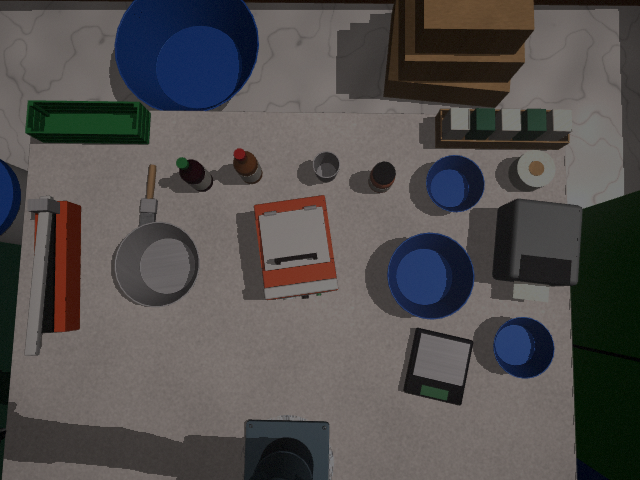

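The scene picture shows the sealer at about (348,250), the largest blue basin at (241,252) and the steel basin at (451,233). The top picture shows the sealer at (296,247) with its jaw towards the robot, and the largest blue basin at (430,275).

```bash
cat > h.py <<'E'
import numpy as np, cv2
from scipy.spatial.transform import Rotation as R
from bench import arm
def ray(n,uv):
    c=arm.calibration(n); uv=np.atleast_2d(uv).astype(float)
    d=np.c_[(uv[:,0]-c['cx'])/c['fx'],-(uv[:,1]-c['cy'])/c['fy'],-np.ones(len(uv))]
    return c['origin'],d@R.from_rotvec(c['orientation']).as_matrix().T
def onz(n,uv,z):
    o,d=ray(n,uv); return o+d*((z-o[2])/d[:,2])[:,None]
def proj(n,p):
    c=arm.calibration(n); q=(np.atleast_2d(p)-c['origin'])@R.from_rotvec(c['orientation']).as_matrix()
    return np.c_[c['cx']+c['fx']*q[:,0]/-q[:,2],c['cy']-c['fy']*q[:,1]/-q[:,2]]
def big(m):
    cs,_=cv2.findContours(m,cv2.RETR_EXTERNAL,cv2.CHAIN_APPROX_NONE); return sorted(cs,key=cv2.contourArea)[::-1]
E
python3 - <<'E'
from h import *
im=cv2.imread('pics/top0.png'); hsv=cv2.cvtColor(im,cv2.COLOR_BGR2HSV)
cv2.imwrite('pics/crop0.png',cv2.resize(im[170:330,220:380],None,fx=4,fy=4,interpolation=cv2.INTER_CUBIC)[:600])
s=cv2.imread('pics/scene0.png')
cv2.imwrite('pics/crop1.png',cv2.resize(s[190:310,290:410],None,fx=5,fy=5,interpolation=cv2.INTER_CUBIC))
m=cv2.inRange(hsv,(105,120,40),(130,255,255))
for c in big(m)[:6]:
    if cv2.contourArea(c)<500: continue
    e=cv2.fitEllipse(c); P=onz('top',c[:,0,:],.085)
    (cx,cy),r=cv2.minEnclosingCircle(P[:,:2].astype(np.float32)); print('blue',e,cx,cy,r)
    h=s
hs=cv2.cvtColor(s,cv2.COLOR_BGR2HSV)
for c in big(cv2.inRange(hs,(105,120,40),(130,255,255)))[:6]:
    if cv2.contourArea(c)<500: continue
    P=onz('scene',c[:,0,:],.085); print('scene blue',cv2.boundingRect(c),P[:,:2].max(0),P[:,:2].min(0))
m=cv2.inRange(hsv,(0,120,60),(15,255,255))
for c in big(m)[:3]:
    a=cv2.minAreaRect(c); print('or',a, onz('top',cv2.boxPoints(a),.12)[:,:2])
E
```

```text
blue ((184.1979522705078, 51.08564758300781), (118.67853546142578, 143.70362854003906), 82.85244750976562) 1.100186824798584 0.29135146737098694 0.1940808743238449
blue ((430.30926513671875, 275.454833984375), (84.5666732788086, 86.38674926757812), 129.82058715820312) 0.4950468838214874 -0.35729271173477173 0.10944986343383789
blue ((453.4753112792969, 183.15965270996094), (53.628929138183594, 56.184078216552734), 122.02833557128906) 0.7323967218399048 -0.42043203115463257 0.07475588470697403
blue ((521.7972412109375, 347.2945556640625), (55.9731330871582, 60.03723907470703), 130.33815002441406) 0.3213837742805481 -0.5851604342460632 0.07466191053390503
blue ((8.347484588623047, 196.20870971679688), (20.731422424316406, 74.62835693359375), 0.29567059874534607) 0.6773945093154907 0.7566494345664978 0.09566804766654968
scene blue (208, 220, 67, 59) [ 0.64122003 -0.25000398] [ 0.38542202 -0.46231288]
scene blue (88, 195, 46, 81) [ 0.57532064 -0.72075853] [ 0.19493684 -0.87173859]
scene blue (194, 293, 52, 45) [ 0.84645807 -0.35092486] [ 0.68816602 -0.49627917]
scene blue (150, 206, 44, 35) [ 0.44993659 -0.51554267] [ 0.27784834 -0.6597631 ]
scene blue (620, 293, 20, 60) [1.04064008 0.79283324] [0.85402054 0.66863504]
or ((293.95001220703125, 241.15003967285156), (83.72144317626953, 73.11483764648438), 81.8698959350586) [[ 0.66018284  0.0943128 ]
 [ 0.68938886 -0.08606948]
 [ 0.48328392 -0.11893392]
 [ 0.45459103  0.05808692]]
or ((67.36334991455078, 266.10894775390625), (25.23491668701172, 130.18995666503906), 0.9093804955482483) [[0.33930726 0.56937785]
 [0.66231857 0.58956024]
 [0.66235248 0.52542316]
 [0.33964    0.50708347]]
or ((478.5, 14.5), (29.0, 109.0), 90.0) [[ 1.20836255 -0.33625099]
 [ 1.21095943 -0.61792542]
 [ 1.13154225 -0.61577438]
 [ 1.12865776 -0.33598413]]
```

```bash
sleep 1
```

```text
(no output)
```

View pics/crop0.png

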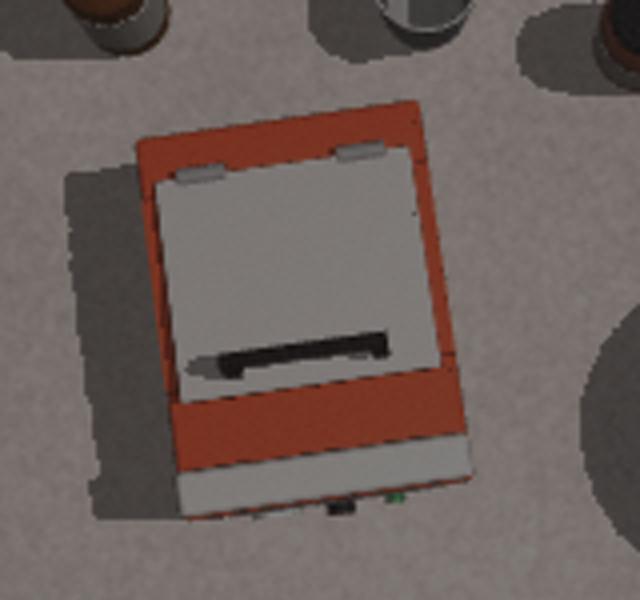

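View pics/crop1.png

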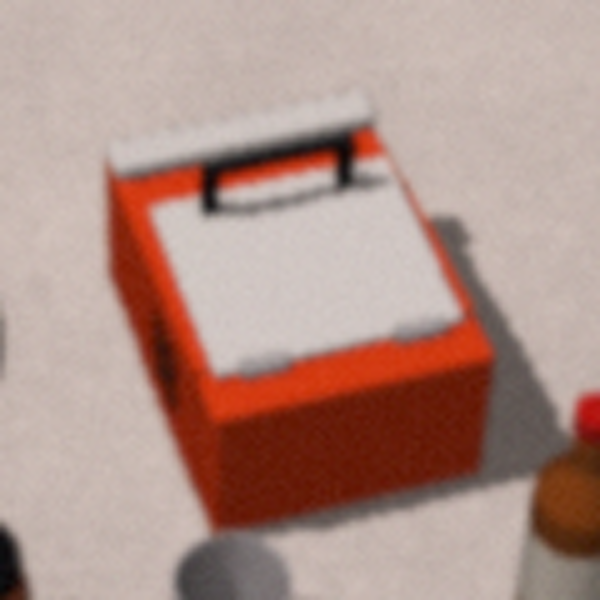

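Run:
```python
from h import *
from scipy.optimize import least_squares
t=lambda a:(np.array(a,float)+.5)/4-.5+[220,170]
s=lambda a:(np.array(a,float)+.5)/5-.5+[290,190]
L=[[120,90,120],[120,-90,120]]
obs=[('top',t([[137,140],[418,101]]),np.array([[120,90,120],[120,-90,120]])/1e3),
('scene',s([[218,418],[493,358],[215,527],[475,472]]),np.array([[120,-90,120],[120,90,120],[120,-90,0],[120,90,0]])/1e3)]
def W(p,q): 
    c,s_=np.cos(p[2]),np.sin(p[2]); return q@np.array([[c,s_,0],[-s_,c,0],[0,0,1]])+[p[0],p[1],0]
f=lambda p:np.concatenate([(proj(n,W(p,q))-uv).ravel() for n,uv,q in obs])
r=least_squares(f,[.57,-.01,.1]); print(r.x,f(r.x).round(1))
p=r.x
# two-view bar: ends (outer) top crop (220,367)?,(388,345); scene left post (210,160), right (345,150)
def tri(a,b):
    o1,d1=ray('top',a);o2,d2=ray('scene',b);d1=d1[0];d2=d2[0]
    k=np.linalg.lstsq(np.c_[d1,-d2],o2-o1,rcond=None)[0];A=o1+k[0]*d1;B=o2+k[1]*d2
    return (A+B)/2,np.linalg.norm(A-B)
print('bar mid',tri(t([304,351]),s([277,160])))
for a in(0,.1,.2):
    h=np.array([.09,0,.1205]); c,s_=np.cos(a),np.sin(a)
    P=lambda l,n,y:W(p,(h+[-l*c+n*s_,y,l*s_+n*c])[None] if 0 else np.array([[.09-l*c+n*s_,y,.1205+l*s_+n*c]]))
    g=lambda n,X:proj(n,X)[0]
    print(a,'top bar',(g('top',P(.125,.044,0))-[220,170])*4+1.5,'fl',(g('top',P(.14,.003,.08))-[220,170])*4+1.5,'fr',(g('top',P(.14,.003,-.08))-[220,170])*4+1.5,'scene bar',(g('scene',P(.125,.044,0))-[290,190])*5+2,P(.125,.044,0))
print('tcp jaw')
```

```text
[ 0.55407662 -0.01659253  0.15062494] [-0.5  0.7  0.7  0.9 -0.9 -0.5  1.  -1.3 -0.7  2.8  1.2  1.2]
bar mid (array([ 0.52686662, -0.02313387,  0.17034536]), np.float64(0.002414093855844229))
0 top bar [304.19516851 364.43976505] fl [182.44585015 410.3007024 ] fr [441.0370423  376.00132017] scene bar [278.74588806 158.41252539] [[ 0.51947291 -0.02184449  0.1645    ]]
0.1 top bar [301.72510902 354.55424191] fl [179.21121722 407.67648117] fr [440.96689474 372.95650563] scene bar [281.82328178 149.41236779] [[ 0.52443325 -0.02109163  0.17675936]]
0.2 top bar [299.0103183  342.48698568] fl [175.66059389 402.69928138] fr [440.58470783 367.55748664] scene bar [285.52754072 142.20976105] [[ 0.53057885 -0.02015889  0.1884566 ]]
tcp jaw
```

Run:
```python
from h import *
from scipy.optimize import least_squares
im=cv2.imread('pics/top0.png'); g=cv2.cvtColor(im,cv2.COLOR_BGR2HSV)
t=lambda a:(np.array(a,float)+.5)/4-.5+[220,170]
s=lambda a:(np.array(a,float)+.5)/5-.5+[290,190]
def W(p,q): 
    c,s_=np.cos(p[2]),np.sin(p[2]); return q@np.array([[c,s_,0],[-s_,c,0],[0,0,1]])+[p[0],p[1],0]
def inv(p,X): 
    c,s_=np.cos(p[2]),np.sin(p[2]); return (X-[p[0],p[1],0])@np.array([[c,-s_,0],[s_,c,0],[0,0,1]])
def P(l,n,y,a):
    c,s_=np.cos(a),np.sin(a);return [.09-l*c+n*s_,y,.1205+l*s_+n*c]
def f(p):
    a=p[3];r=[]
    def pt(n,uv,q): r.extend((proj(n,W(p,np.array([q])))-uv).ravel())
    pt('top',t([137,140]),[.12,.09,.12]);pt('top',t([418,101]),[.12,-.09,.12])
    for uv,q in zip(s([[218,418],[493,358],[215,527],[475,472]]),[[.12,-.09,.12],[.12,.09,.12],[.12,-.09,0],[.12,.09,0]]): pt('scene',uv,q)
    # flap front lower-visible corners, bar
    pt('top',t([182,403]),P(.14,0.003,.08,a));pt('top',t([440,366]),P(.14,.003,-.08,a))
    pt('top',t([304,353]),P(.125,.044,0,a)); pt('scene',s([277,157]),P(.125,.044,0,a))
    for uv in t([[179,470],[467,432]]): r.append(400*(inv(p,onz('top',uv,.134))[0,0]+.09))
    return np.array(r)
for mask in (1,):
    r=least_squares(f,[.555,-.016,.15,.05],loss='soft_l1');print(r.x,f(r.x).round(1))
```

```text
[ 0.55699517 -0.0171781   0.15649712  0.06699716] [-0.5 -0.2  0.6 -0.4 -0.7  0.3  1.2 -0.7 -0.5  3.6  1.4  1.8 -0.   0.4
  0.6  0.7  0.   0.   0.7 -0.3  0.6  0.1]
```

Emit:
arm_command --twist '[[0,0,0.03],[0,0,0.058],[0,0,0.058],[0,0,0.058],[0,0,0.058],[0,0,0.058],[0,0,0.058],[0,0,0.058]]' --dp '[[-2,18,-10],[-4,37,-10],[-4,37,0],[-4,37,0],[-4,37,0],[-4,37,0],[-4,37,0],[-4,37,0]]' --gripper '[0,0,0,0,0,0,0,0]' --grip_force 30

```text
clock: 0.9
tcp_pos: [0.3871, 0.4934, 0.2521]
orientation: [2.825, 1.373, 0.002]
force: [0.3, -0.8, 0.5]
grip_width: 0.502
```

Emit:
arm_command --twist '[[0,0,0.058],[0,0,0.058],[0,0,0.058],[0,0,0.058],[0,0,0.058],[0,0,0.058],[0,0,0.058],[0,0,0.03]]' --dp '[[-4,37,0],[-4,37,0],[-4,37,0],[-4,37,0],[-4,37,0],[-4,37,0],[-4,37,0],[-2,18,0]]' --gripper '[0,0,0,0,0,0,0,0]'

```text
clock: 1.7
tcp_pos: [0.546, 0.2638, 0.2522]
orientation: [3.055, 0.723, 0.002]
force: [-0.4, -0.5, -0.1]
grip_width: 0.498
```

```bash
cat >> h.py <<'E'
S=[.557,-.0172,.1565]
def sw(q): 
    c,s_=np.cos(S[2]),np.sin(S[2]); q=np.asarray(q,float); return np.array([S[0]+c*q[0]-s_*q[1],S[1]+s_*q[0]+c*q[1],q[2]])
def bar(a):
    l,n=.125,.044;c,s_=np.cos(a),np.sin(a);return sw([.09-l*c+n*s_,0,.1205+l*s_+n*c])
def down(yaw): # tool x at yaw, pointing down
    return R.from_matrix(np.array([[np.cos(yaw),np.sin(yaw),0],[np.sin(yaw),-np.cos(yaw),0],[0,0,-1]]))
def go(pt,Rt):
    o=arm.get_obs();Rc=R.from_rotvec(o['orientation']);tw=(Rc.inv()*Rt).as_rotvec()
    print('tcp',o['tcp_pos'].round(4),'q',o['qpos'].round(2),'F',o['force'].round(1));print('turn',tw.round(4),'| dp in current frame mm',(Rc.inv().apply(pt-o['tcp_pos'])*1e3).round(1),'| in target frame',(Rt.inv().apply(pt-o['tcp_pos'])*1e3).round(1))
E
python3 - <<'E'
from h import *
b=bar(.067);print(b);b[2]=.235
go(b,down(S[2]))
E
```

```text
[ 0.52561456 -0.02215232  0.17277001]
tcp [0.546  0.2638 0.2522] q [-0.76  0.45  0.31  1.65 -0.15  1.06  0.07] F [-0.4 -0.5 -0.1]
turn [ 0.0022 -0.0011  0.3086] | dp in current frame mm [-146.5  246.4   17.7] | in target frame [-64.7 279.3  17.2]
```

Emit:
arm_command --twist '[[0,0,0.1],[0,0,0.1],[0.002,-0.001,0.108],[0,0,0],[0,0,0],[0,0,0],[0,0,0],[0,0,0]]' --dp '[[0,0,0],[0,0,0],[0,0,0],[-5,20,0],[-8,36,0],[-8,36,0],[-8,36,0],[-8,36,0]]' --gripper '[0,0,0,0,0,0,0,0]'

```text
clock: 2.5
tcp_pos: [0.5335, 0.0988, 0.2514]
orientation: [-3.129, -0.262, 0.002]
force: [1.0, 0.8, 0.8]
grip_width: 0.499
```

Emit:
arm_command --twist '[[0,0,0],[0,0,0],[0,0,0],[0,0,0],[0,0,0],[0,0,0],[0,0,0],[0,0,0]]' --dp '[[-8,36,4],[-8,36,4],[-8,28,4],[-4,15,5],[0,0,0],[0,0,0],[0,0,0],[0,0,0]]' --gripper '[0,0,0,0,0,0,0,0]'

```text
clock: 3.3
tcp_pos: [0.5257, -0.0152, 0.2341]
orientation: [-3.128, -0.264, 0.001]
force: [0.7, 0.4, 1.1]
grip_width: 0.501
```

Run:
```python
from h import *
b=bar(.067)
go(b-[0,0,.019],down(S[2]))
for n in('top','scene'):cv2.imwrite(f'pics/{n}1.png',arm.snapshot(n))
a=cv2.imread('pics/top1.png')[170:330,220:380];b=cv2.imread('pics/scene1.png')[150:310,270:430]
cv2.imwrite('pics/c1.png',np.hstack([cv2.resize(x,(400,400),interpolation=cv2.INTER_CUBIC) for x in(a,b)]))
```

```text
tcp [ 0.5257 -0.0152  0.2341] q [-0.43  0.34  0.47  1.88 -0.19  0.96  0.29] F [0.7 0.4 1.1]
turn [-0.0023  0.0006  0.012 ] | dp in current frame mm [-1.2  7.  80.3] | in target frame [-1.1  6.8 80.3]
```

View pics/c1.png

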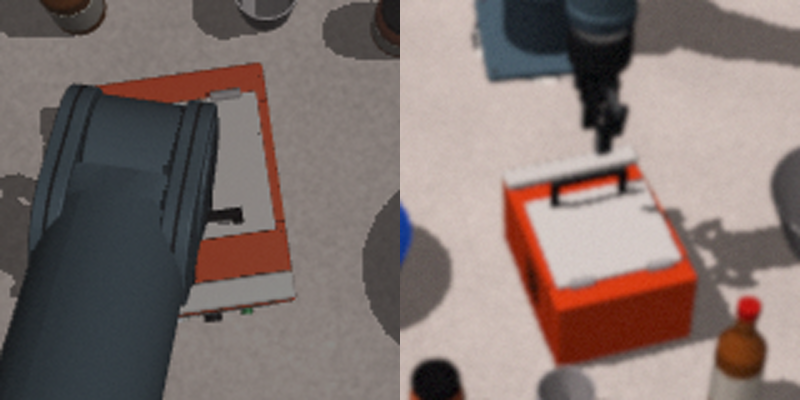

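The right half shows the gripper above the bar (bar at about (590,185) in the view, fingertips at (603,150)). I'm descending around the bar.

Emit:
arm_command --twist '[[0,0,0.012],[0,0,0],[0,0,0],[0,0,0],[0,0,0],[0,0,0],[0,0,0],[0,0,0]]' --dp '[[-1,7,10],[0,0,20],[0,0,20],[0,0,15],[0,0,10],[0,0,5],[0,0,0],[0,0,0]]' --gripper '[0,0,0,0,0,0,0,0]' --grip_force 20

```text
clock: 4.2
tcp_pos: [0.5259, -0.0236, 0.1542]
orientation: [-3.131, -0.241, 0.001]
force: [-0.3, -1.0, 0.4]
grip_width: 0.499
```

Emit:
arm_command --twist '[[0,0,0],[0,0,0],[0,0,0],[0,0,0],[0,0,0],[0,0,0],[0,0,0],[0,0,0]]' --dp '[[0,0,0],[0,0,0],[0,0,0],[0,0,0],[0,0,0],[0,0,0],[0,0,0],[0,0,0]]' --gripper '[-0.5,-0.8,-1,-1,-1,-1,-1,-1]'

```text
clock: 5.0
tcp_pos: [0.5255, -0.0235, 0.1538]
orientation: [-3.13, -0.242, 0.002]
force: [-1.3, -0.9, -0.1]
grip_width: 0.105
```

Run:
```python
from h import *
go(bar(.067)-[0,0,.019],down(S[2])); print(arm.get_obs()['grip_width'])
cv2.imwrite('pics/s2.png',cv2.resize(arm.snapshot('scene')[150:310,270:430],(600,600),interpolation=cv2.INTER_CUBIC))
```

```text
tcp [ 0.5255 -0.0235  0.1538] q [-0.37  0.46  0.43  1.95 -0.26  0.79  0.36] F [-1.3 -0.9 -0.1]
turn [-0.0019  0.0012 -0.0025] | dp in current frame mm [ 0.4 -1.3  0. ] | in target frame [ 0.4 -1.3  0. ]
0.10462215532501634
```

View pics/s2.png

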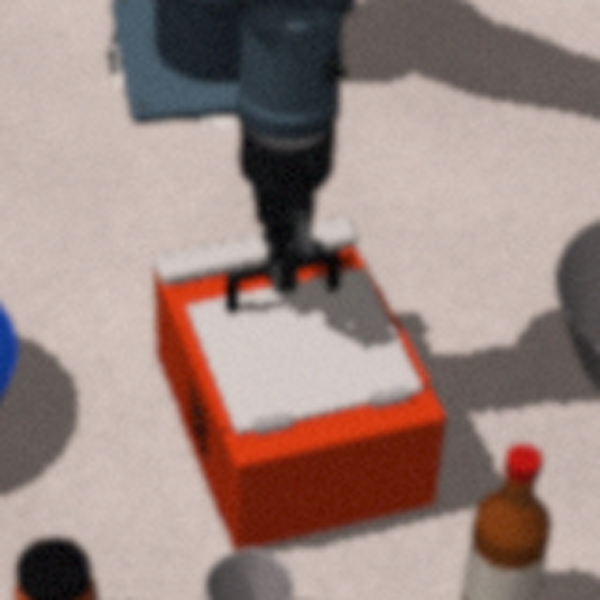

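Run:
```python
from h import *
f=np.linspace(.067,1.59,25)+.3387
x=-132.5*np.cos(f);z=132.5*np.sin(f)
for i in range(3): print([[round(a,1),0,round(-b,1)] for a,b in zip(np.diff(x),np.diff(z))][8*i:8*i+8])
```

```text
[[np.float64(3.6), 0, np.float64(-7.6)], [np.float64(4.0), 0, np.float64(-7.4)], [np.float64(4.5), 0, np.float64(-7.1)], [np.float64(4.9), 0, np.float64(-6.8)], [np.float64(5.4), 0, np.float64(-6.5)], [np.float64(5.8), 0, np.float64(-6.1)], [np.float64(6.1), 0, np.float64(-5.7)], [np.float64(6.5), 0, np.float64(-5.3)]]
[[np.float64(6.8), 0, np.float64(-4.9)], [np.float64(7.1), 0, np.float64(-4.5)], [np.float64(7.4), 0, np.float64(-4.0)], [np.float64(7.6), 0, np.float64(-3.5)], [np.float64(7.8), 0, np.float64(-3.1)], [np.float64(8.0), 0, np.float64(-2.6)], [np.float64(8.2), 0, np.float64(-2.0)], [np.float64(8.3), 0, np.float64(-1.5)]]
[[np.float64(8.3), 0, np.float64(-1.0)], [np.float64(8.4), 0, np.float64(-0.5)], [np.float64(8.4), 0, np.float64(0.1)], [np.float64(8.4), 0, np.float64(0.6)], [np.float64(8.3), 0, np.float64(1.1)], [np.float64(8.2), 0, np.float64(1.7)], [np.float64(8.1), 0, np.float64(2.2)], [np.float64(8.0), 0, np.float64(2.7)]]
```

Emit:
arm_command --twist '[[0,0,0],[0,0,0],[0,0,0],[0,0,0],[0,0,0],[0,0,0],[0,0,0],[0,0,0]]' --dp '[[3.6,0,-7.6],[4,0,-7.4],[4.5,0,-7.1],[4.9,0,-6.8],[5.4,0,-6.5],[5.8,0,-6.1],[6.1,0,-5.7],[6.5,0,-5.3]]' --gripper '[-1,-1,-1,-1,-1,-1,-1,-1]'

```text
clock: 5.85
tcp_pos: [0.5643, -0.0172, 0.2069]
orientation: [-3.129, -0.241, 0.009]
force: [-10.2, 0.4, 8.1]
grip_width: 0.112
```

Emit:
arm_command --twist '[[0,0,0],[0,0,0],[0,0,0],[0,0,0],[0,0,0],[0,0,0],[0,0,0],[0,0,0]]' --dp '[[6.0,0,-5.8],[6.5,0,-5.2],[7.4,0,-4.0],[7.6,0,-3.5],[7.8,0,-3.1],[8,0,-2.6],[8.2,0,-2.0],[8.3,0,-1.5]]' --gripper '[-1,-1,-1,-1,-1,-1,-1,-1]'

```text
clock: 6.65
tcp_pos: [0.626, -0.0075, 0.2344]
orientation: [-3.13, -0.242, 0.001]
force: [-4.0, 2.7, 2.3]
grip_width: 0.102
```

Run:
```python
from h import *
go(bar(1.1)-[0,0,.019],down(S[2])); print(arm.get_obs()['moment'])
cv2.imwrite('pics/s3.png',cv2.resize(arm.snapshot('scene')[150:310,270:430],(600,600),interpolation=cv2.INTER_CUBIC))
```

```text
tcp [ 0.626  -0.0075  0.2344] q [-0.37  0.52  0.45  1.62 -0.25  1.06  0.3 ] F [-4.   2.7  2.3]
turn [-0.0024  0.0002 -0.002 ] | dp in current frame mm [ 2.8 -1.2  1.6] | in target frame [ 2.8 -1.2  1.6]
[0.44742747 0.86027779 0.0835896 ]
```

View pics/s3.png

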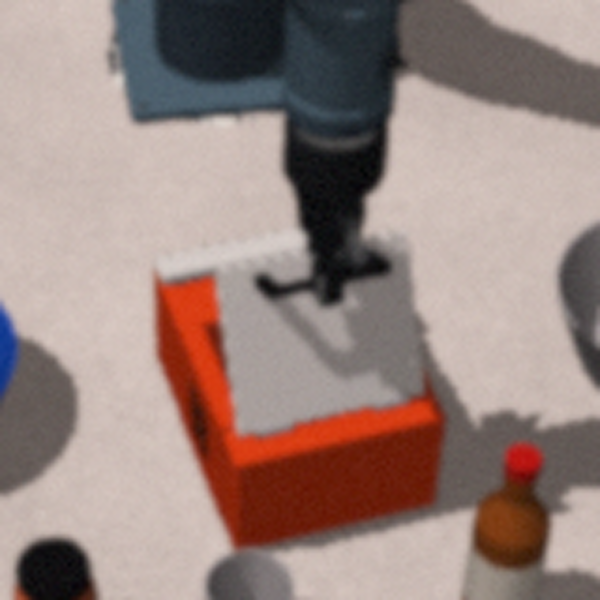

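The flap has swung well past halfway, with the gripper at (330,290) still on the bar. I'll continue the arc.

Emit:
arm_command --twist '[[0,0,0],[0,0,0],[0,0,0],[0,0,0],[0,0,0],[0,0,0],[0,0,0],[0,0,0]]' --dp '[[8.3,0,-1],[8.4,0,-0.5],[8.4,0,0.1],[8.4,0,0.6],[8.3,0,1.1],[8.2,0,1.7],[8.1,0,2.2],[8,0,2.7]]' --gripper '[-1,-1,-1,-1,-1,-1,-1,-1]'

```text
clock: 7.5
tcp_pos: [0.6909, 0.0026, 0.2265]
orientation: [-3.13, -0.242, 0.002]
force: [-1.2, 3.7, 4.0]
grip_width: 0.106
```

Run:
```python
from h import *
go(bar(1.6)-[0,0,.019],down(S[2])); print(arm.get_obs()['moment'])
for n in('top','scene'):cv2.imwrite(f'pics/{n}4.png',arm.snapshot(n))
a=cv2.imread('pics/top4.png')[150:310,220:380];b=cv2.imread('pics/scene4.png')[150:310,270:430]
cv2.imwrite('pics/c4.png',np.hstack([cv2.resize(x,(400,400),interpolation=cv2.INTER_CUBIC) for x in(a,b)]))
```

```text
tcp [0.6909 0.0026 0.2265] q [-0.34  0.65  0.43  1.44 -0.29  1.12  0.3 ] F [-1.2  3.7  4. ]
turn [-0.0025  0.0012 -0.002 ] | dp in current frame mm [ 2.2 -1.3  1.3] | in target frame [ 2.2 -1.3  1.3]
[0.71677985 0.44502941 0.02991879]
```

View pics/c4.png

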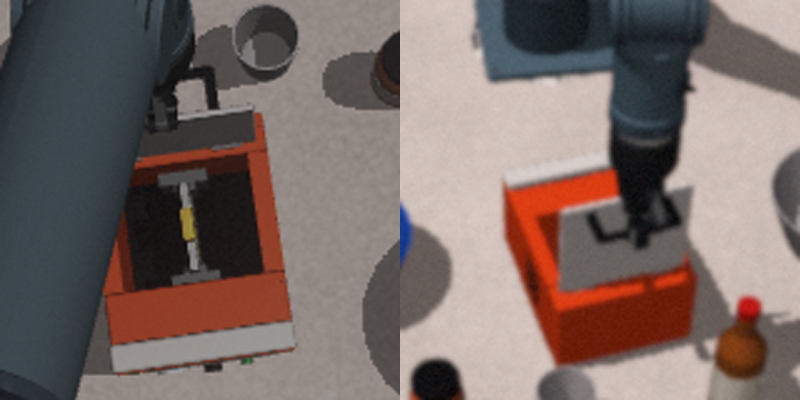

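Run:
```python
from h import *
for a in(1.4,1.5,1.57,1.64):
    l=.14;c,s_=np.cos(a),np.sin(a)
    q=[sw([.09-l*c+n*s_,-.08,.1205+l*s_+n*c]) for n in(0,.006)]
    print(a,[((proj('top',x)[0]-[220,150]+.5)*2.5).round(0) for x in q],[((proj('scene',x)[0]-[270,150]+.5)*2.5+[400,0]).round(0) for x in q])
cv2.imwrite('pics/z.png',cv2.resize(cv2.imread('pics/top4.png')[180:240,270:340],(700,600),interpolation=cv2.INTER_CUBIC))
```

```text
1.4 [array([260., 141.]), array([259., 134.])] [array([553., 194.]), array([555., 197.])]
1.5 [array([257., 125.]), array([256., 118.])] [array([557., 201.]), array([558., 204.])]
1.57 [array([256., 114.]), array([255., 107.])] [array([559., 207.]), array([561., 210.])]
1.64 [array([254., 103.]), array([253.,  97.])] [array([562., 213.]), array([564., 217.])]
```

View pics/z.png

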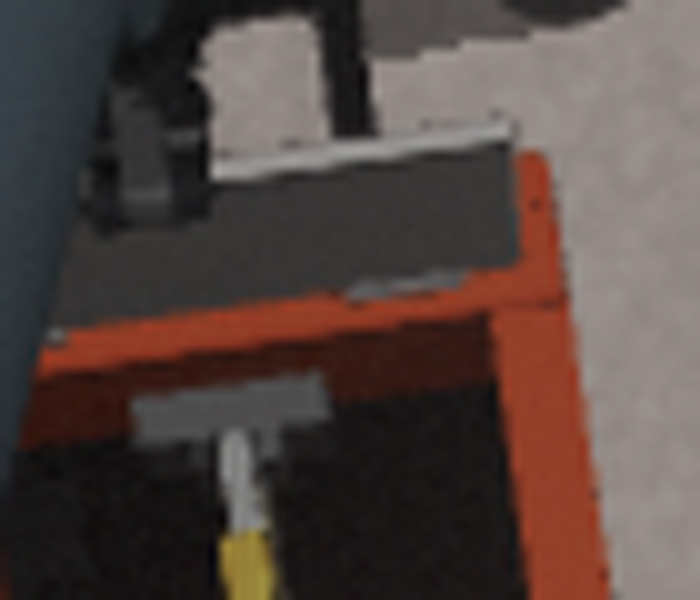

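Emit:
arm_command --twist '[[0,0,0],[0,0,0],[0,0,0],[0,0,0],[0,0,0],[0,0,0],[0,0,0],[0,0,0]]' --dp '[[0,0,0],[0,0,0],[0,0,0],[0,0,0],[0,0,-4],[0,0,-8],[0,0,-10],[0,0,-10]]' --gripper '[-0.7,-0.6,-0.5,-0.5,-0.5,-0.5,-0.5,-0.5]'

```text
clock: 8.4
tcp_pos: [0.6906, 0.0019, 0.2603]
orientation: [-3.131, -0.242, 0.001]
force: [0.2, 0.8, -0.8]
grip_width: 0.25
```

Emit:
arm_command --twist '[[0,0,0],[0,0,0],[0,0,0],[0,0,0],[0,0,0],[0,0,0],[0,0,0],[0,0,0]]' --dp '[[0,0,-12],[0,0,-15],[0,0,-20],[0,0,-20],[0,0,-20],[0,0,0],[0,0,0],[0,0,0]]' --gripper '[-0.5,-0.5,-0.5,-0.5,0,0.5,1,1]'

```text
clock: 9.2
tcp_pos: [0.69, 0.0019, 0.3451]
orientation: [-3.13, -0.242, 0.004]
force: [-0.1, 0.7, -0.4]
grip_width: 0.91
```

Run:
```python
from h import *
t=sw([.02,0,.34]); go(t,down(S[2])); go(t,down(S[2]+np.pi/2)); go(t,down(S[2]-np.pi/2))
for n in('top','scene'):cv2.imwrite(f'pics/{n}5.png',arm.snapshot(n))
a=cv2.imread('pics/top5.png')[150:310,220:380];b=cv2.imread('pics/scene5.png')[150:310,270:430]
cv2.imwrite('pics/c5.png',np.hstack([cv2.resize(x,(400,400),interpolation=cv2.INTER_CUBIC) for x in(a,b)]))
```

```text
tcp [0.69   0.0019 0.3451] q [-0.35  0.56  0.47  1.29 -0.25  1.35  0.27] F [-0.1  0.7 -0.4]
turn [-0.0022  0.0026 -0.0024] | dp in current frame mm [-114.3   -1.5    5.4] | in target frame [-114.3   -1.8    5.1]
tcp [0.69   0.0019 0.3451] q [-0.35  0.56  0.47  1.29 -0.25  1.35  0.27] F [-0.1  0.7 -0.4]
turn [-3.8000e-03  3.0000e-04 -1.5732e+00] | dp in current frame mm [-114.3   -1.5    5.4] | in target frame [   1.8 -114.3    5.1]
tcp [0.69   0.0019 0.3451] q [-0.35  0.56  0.47  1.29 -0.25  1.35  0.27] F [-0.1  0.7 -0.4]
turn [3.0000e-04 3.8000e-03 1.5684e+00] | dp in current frame mm [-114.3   -1.5    5.4] | in target frame [ -1.8 114.3   5.1]
```

View pics/c5.png

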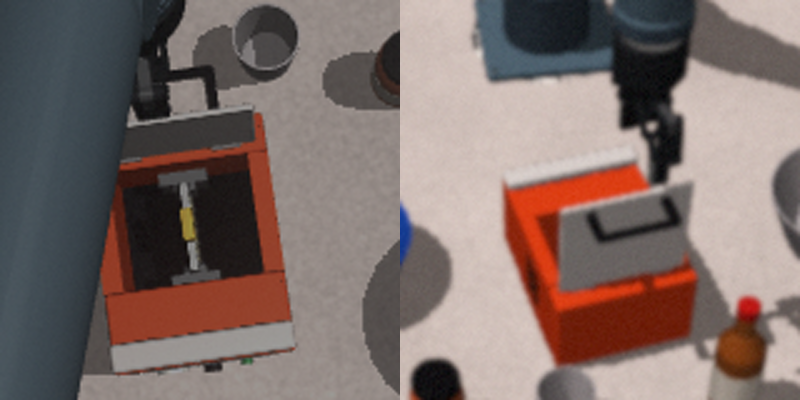

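Emit:
arm_command --twist '[[0,0,0],[0,0,0],[0,0,0],[0,0,0],[0,0,-0.131],[0,0,-0.131],[0,0,-0.131],[0,0,-0.131]]' --dp '[[-28,0,0],[-29,0,0],[-29,0,0],[-28,-1,0],[0,0,0],[0,0,0],[0,0,0],[0,0,0]]' --gripper '[1,1,1,1,1,1,1,1]'

```text
clock: 10.1
tcp_pos: [0.5773, -0.0146, 0.3456]
orientation: [-2.958, -1.052, 0.003]
force: [0.4, -0.6, -0.3]
grip_width: 1.001
```

Emit:
arm_command --twist '[[0,0,-0.131],[0,0,-0.131],[0,0,-0.131],[0,0,-0.131],[0,0,-0.131],[0,0,-0.131],[0,0,-0.131],[0,0,-0.131]]' --dp '[[0,0,0],[0,0,0],[0,0,0],[0,0,0],[0,0,0],[0,0,0],[0,0,0],[0,0,0]]' --gripper '[1,1,1,1,1,1,1,1]'

```text
clock: 10.9
tcp_pos: [0.5773, -0.0147, 0.3455]
orientation: [-2.034, -2.39, 0.001]
force: [-0.1, 0.1, -0.2]
grip_width: 1.0
```

Run:
```python
from h import *
im=cv2.imread('pics/top5.png');hs=cv2.cvtColor(im,cv2.COLOR_BGR2HSV)
m=cv2.inRange(hs,(20,120,60),(35,255,255));m[:210]=0;m[280:]=0;m[:,:280]=0;m[:,310:]=0
ys,xs=np.nonzero(m);print(len(xs),xs.min(),xs.max(),ys.min(),ys.max()); P=onz('top',[[xs.mean(),ys.mean()]],.112)[0]
print('tab',P,'model',sw([.02,0,.112]))
t=sw([.02,0,.082]);go(t,down(S[2]+np.pi/2))
cv2.imwrite('pics/top6.png',arm.snapshot('top'))
cv2.imwrite('pics/scene6.png',arm.snapshot('scene'))
a=cv2.imread('pics/top6.png')[150:310,220:380];b=cv2.imread('pics/scene6.png')[130:290,270:430]
cv2.imwrite('pics/c6.png',np.hstack([cv2.resize(x,(400,400),interpolation=cv2.INTER_CUBIC) for x in(a,b)]))
```

```text
65 292 297 233 245
tab [ 0.57730673 -0.01437065  0.112     ] model [ 0.57675558 -0.01408276  0.112     ]
tcp [ 0.5773 -0.0147  0.3455] q [-0.22  0.31  0.22  1.6  -0.07  1.23  1.74] F [-0.1  0.1 -0.2]
turn [-0.0023 -0.002   0.0041] | dp in current frame mm [2.000e-01 1.000e-01 2.635e+02] | in target frame [  0.7  -0.5 263.5]
```

View pics/c6.png

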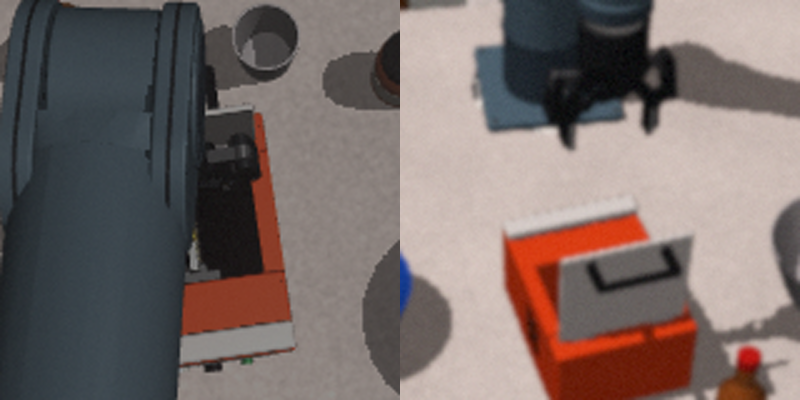

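Run:
```python
from h import *
for z in(.5,.6,.7): print(z,onz('top',[[257,152],[290,153]],z))
```

```text
0.5 [[ 0.67977261  0.02505988  0.5       ]
 [ 0.67886715 -0.03073451  0.5       ]]
0.6 [[ 0.64919775  0.00904494  0.6       ]
 [ 0.64841106 -0.03943092  0.6       ]]
0.7 [[ 0.61862289 -0.00697     0.7       ]
 [ 0.61795497 -0.04812733  0.7       ]]
```

Emit:
arm_command --twist '[[-0.002,-0.002,0.004],[0,0,0],[0,0,0],[0,0,0],[0,0,0],[0,0,0],[0,0,0],[0,0,0]]' --dp '[[0.5,0,15],[0,0,25],[0,0,30],[0,0,30],[0,0,25],[0,0,15],[0,0,10],[0,0,0]]' --gripper '[1,1,1,1,1,1,1,1]'

```text
clock: 11.8
tcp_pos: [0.5768, -0.0142, 0.1948]
orientation: [-2.049, -2.38, 0.002]
force: [-0.0, -0.5, 0.4]
grip_width: 0.997
```

Run:
```python
from h import *
t=sw([.02,0,.082]);go(t,down(S[2]+np.pi/2))
cv2.imwrite('pics/top7.png',arm.snapshot('top'))
cv2.imwrite('pics/scene7.png',arm.snapshot('scene'))
a=cv2.imread('pics/top7.png')[150:310,220:380];b=cv2.imread('pics/scene7.png')[130:290,270:430]
cv2.imwrite('pics/c7.png',np.hstack([cv2.resize(x,(400,400),interpolation=cv2.INTER_CUBIC) for x in(a,b)]))
```

```text
tcp [ 0.5768 -0.0142  0.1948] q [-0.2   0.46  0.19  1.78 -0.11  0.92  1.76] F [-0.  -0.5  0.4]
turn [-0.0017  0.     -0.0072] | dp in current frame mm [1.000e-01 2.000e-01 1.128e+02] | in target frame [ 1.000e-01 -0.000e+00  1.128e+02]
```

View pics/c7.png

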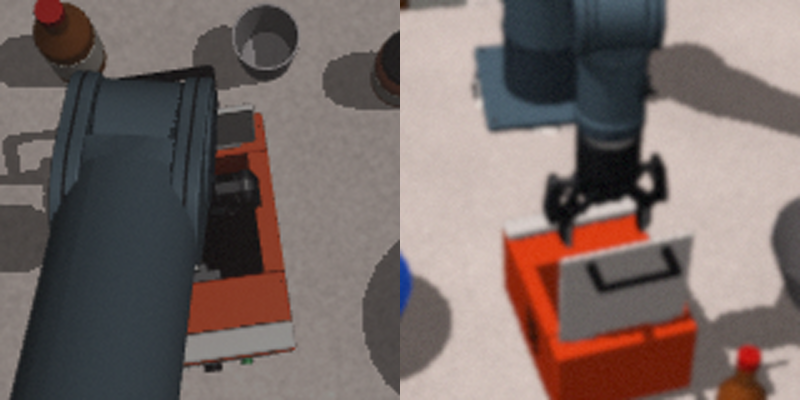

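The flap stands clear of the gripper, which is centred over the well (fingertips at about (565,235) and (645,225)). I'm continuing down.

Emit:
arm_command --twist '[[0,0,-0.007],[0,0,0],[0,0,0],[0,0,0],[0,0,0],[0,0,0],[0,0,0],[0,0,0]]' --dp '[[0,0,10],[0,0,17],[0,0,20],[0,0,20],[0,0,20],[0,0,16],[0,0,10],[0,0,0]]' --gripper '[1,1,1,1,1,1,1,1]'

```text
clock: 12.7
tcp_pos: [0.577, -0.0141, 0.082]
orientation: [-2.038, -2.389, 0.001]
force: [0.7, 0.2, 0.4]
grip_width: 1.001
```

Emit:
arm_command --twist '[[0,0,0],[0,0,0],[0,0,0],[0,0,0],[0,0,0],[0,0,0],[0,0,0],[0,0,0]]' --dp '[[0,0,0],[0,0,0],[0,0,0],[0,0,0],[0,0,0],[0,0,0],[0,0,0],[0,0,0]]' --gripper '[0.5,0,-0.4,-0.7,-1,-1,-1,-1]' --grip_force 40

```text
clock: 13.5
tcp_pos: [0.5782, -0.0141, 0.0835]
orientation: [2.038, 2.389, 0.002]
force: [0.0, 0.9, 5.0]
grip_width: 0.131
```

Run:
```python
from h import *
t=sw([.02,0,.082]);go(t,down(S[2]+np.pi/2));print(arm.get_obs()['moment'],arm.get_obs()['grip_width']*85)
```

```text
tcp [ 0.5782 -0.0141  0.0835] q [-0.17  0.62  0.16  1.84 -0.14  0.69  1.8 ] F [0.  0.9 5. ]
turn [0.0016 0.     0.0017] | dp in current frame mm [ 0.2 -1.4  1.5] | in target frame [ 0.2 -1.4  1.5]
[0.14415082 0.18580286 0.06740505] 11.095418548703597
```

Emit:
arm_command --twist '[[0,0,0],[0,0,0],[0,0,0],[0,0,0],[0,0,0],[0,0,0],[0,0,0],[0,0,0]]' --dp '[[0,0,-4],[0,0,-6],[0,0,-8],[0,0,-8],[0,0,-8],[0,0,-8],[0,0,-8],[0,0,-8]]' --gripper '[-1,-1,-1,-1,-1,-1,-1,-1]'

```text
clock: 14.3
tcp_pos: [0.5778, -0.0142, 0.1418]
orientation: [2.038, 2.389, 0.001]
force: [0.3, -0.2, -1.2]
grip_width: 0.136
```

Run:
```python
from h import *
go(sw([.02,0,.27]),down(S[2]+np.pi/2))
cv2.imwrite('pics/c8.png',cv2.resize(arm.snapshot('scene')[130:290,270:430],(600,600),interpolation=cv2.INTER_CUBIC))
```

```text
tcp [ 0.5778 -0.0142  0.1418] q [-0.19  0.53  0.18  1.82 -0.12  0.81  1.78] F [ 0.3 -0.2 -1.2]
turn [0.0011 0.0001 0.0018] | dp in current frame mm [   0.2   -0.9 -128.2] | in target frame [   0.2   -1.  -128.2]
```

View pics/c8.png

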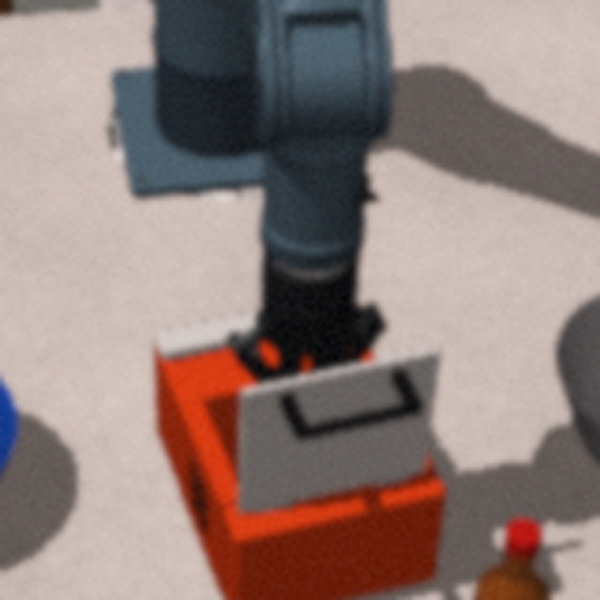

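The flap hides the plate here, but the force reads −1.2 N in z, which is about the plate's weight. I'll keep lifting.

Emit:
arm_command --twist '[[0,0,0],[0,0,0],[0,0,0],[0,0,0],[0,0,0],[0,0,0],[0,0,0],[0,0,0]]' --dp '[[0,0,-10],[0,0,-15],[0,0,-18],[0,0,-20],[0,0,-20],[0,0,-20],[0,0,-17],[0,0,-8]]' --gripper '[-1,-1,-1,-1,-1,-1,-1,-1]'

```text
clock: 15.15
tcp_pos: [0.5782, -0.0143, 0.271]
orientation: [2.038, 2.388, 0.003]
force: [0.3, -0.3, -0.6]
grip_width: 0.135
```

Run:
```python
from h import *
go(np.array([.495,-.357,.27]),down(S[2]+np.pi/2))
cv2.imwrite('pics/c9.png',cv2.resize(arm.snapshot('scene')[110:310,190:430],(720,600),interpolation=cv2.INTER_CUBIC))
```

```text
tcp [ 0.5782 -0.0143  0.271 ] q [-0.21  0.37  0.21  1.7  -0.09  1.07  1.75] F [ 0.3 -0.3 -0.6]
turn [0.0031 0.0003 0.0016] | dp in current frame mm [-325.3 -136.2    0.6] | in target frame [-325.6 -135.6    1. ]
```

View pics/c9.png

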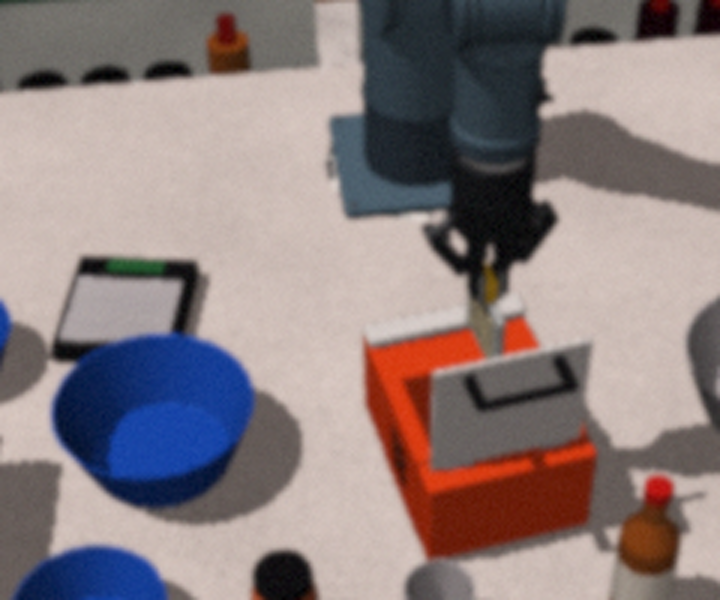

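The plate, with its yellow tab at (490,285), hangs upright in the gripper above the sealer, and the flap is still standing. I'm carrying it to the blue basin.

Emit:
arm_command --twist '[[0.003,0,0.002],[0,0,0],[0,0,0],[0,0,0],[0,0,0],[0,0,0],[0,0,0],[0,0,0]]' --dp '[[-8,-3,0],[-15,-6,0],[-22,-9,0],[-26,-11,0],[-26,-11,0],[-26,-11,0],[-26,-11,0],[-26,-11,0]]' --gripper '[-1,-1,-1,-1,-1,-1,-1,-1]'

```text
clock: 16.0
tcp_pos: [0.5309, -0.201, 0.2682]
orientation: [-2.041, -2.384, 0.005]
force: [-0.2, -0.7, -0.3]
grip_width: 0.129
```

Emit:
arm_command --twist '[[0,0,0],[0,0,0],[0,0,0],[0,0,0],[0,0,0],[0,0,0],[0,0,0],[0,0,0]]' --dp '[[-26,-11,0],[-26,-11,0],[-26,-11,0],[-26,-11,0],[-22,-9,0],[-15,-6,0],[-8,-3,0],[0,0,0]]' --gripper '[-1,-1,-1,-1,-1,-1,-1,-1]'

```text
clock: 16.8
tcp_pos: [0.4938, -0.3563, 0.2689]
orientation: [-2.042, -2.385, 0.004]
force: [0.1, -0.6, -1.1]
grip_width: 0.131
```

Run:
```python
from h import *
go(np.array([.495,-.357,.195]),down(S[2]+np.pi/2))
for n in('top','scene'):cv2.imwrite(f'pics/{n}10.png',arm.snapshot(n))
a=cv2.imread('pics/top10.png')[150:350,340:540];b=cv2.imread('pics/scene10.png')[120:320,160:360]
cv2.imwrite('pics/c10.png',np.hstack([cv2.resize(x,(400,400),interpolation=cv2.INTER_CUBIC) for x in(a,b)]))
```

```text
tcp [ 0.4938 -0.3563  0.2689] q [ 0.31  0.44  0.33  1.63 -0.15  1.1   2.4 ] F [ 0.1 -0.6 -1.1]
turn [-0.003  -0.0001 -0.0021] | dp in current frame mm [-0.9  1.3 73.9] | in target frame [-0.9  1.1 73.9]
```

View pics/c10.png

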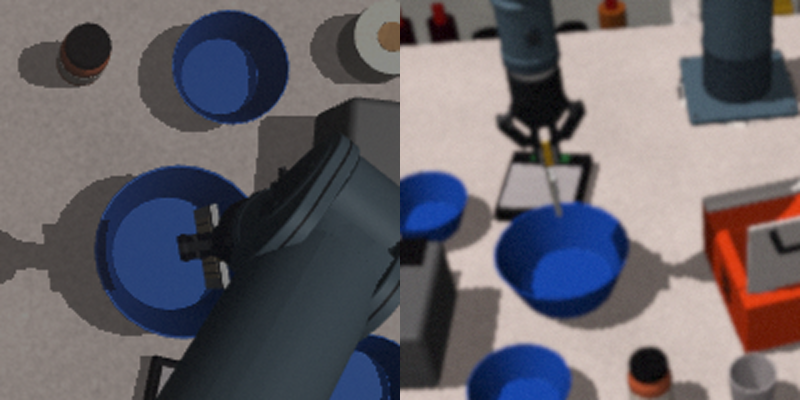

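The plate is upright above the blue basin, with its lower end at about (558,215) in the right half. I'm lowering it to about 4 cm above the rim.

Emit:
arm_command --twist '[[-0.003,0,-0.002],[0,0,0],[0,0,0],[0,0,0],[0,0,0],[0,0,0],[0,0,0],[0,0,0]]' --dp '[[-1,1,5],[0,0,10],[0,0,14],[0,0,14],[0,0,13],[0,0,9],[0,0,4],[0,0,1]]' --gripper '[-1,-1,-1,-1,-1,-1,-1,-1]'

```text
clock: 17.7
tcp_pos: [0.4957, -0.356, 0.1988]
orientation: [-2.039, -2.39, -0.001]
force: [-0.1, -0.1, -0.3]
grip_width: 0.132
```

Emit:
arm_command --twist '[[0,0,0],[0,0,0],[0,0,0],[0,0,0],[0,0,0],[0,0,0],[0,0,0],[0,0,0]]' --dp '[[0,0,0],[0,0,0],[0,0,0],[0,0,0],[0,0,0],[0,0,0],[0,0,0],[0,0,0]]' --gripper '[-1,-1,-1,-1,-1,-1,-1,-1]'

```text
clock: 18.5
tcp_pos: [0.4959, -0.3561, 0.1994]
orientation: [2.039, 2.39, 0.001]
force: [-0.2, 0.1, -1.1]
grip_width: 0.132
```

Run:
```python
from h import *
go(np.array([.495,-.357,.199]),down(S[2]+np.pi/2))
for n in('top','scene'):cv2.imwrite(f'pics/{n}11.png',arm.snapshot(n))
a=cv2.imread('pics/scene11.png')[150:300,190:290];b=cv2.imread('pics/scene11.png')[130:330,200:400]
cv2.imwrite('pics/c11.png',np.hstack([cv2.resize(a,(400,600),interpolation=cv2.INTER_CUBIC),cv2.resize(b,(400,600),interpolation=cv2.INTER_CUBIC)]))
T=[.495,-.357]
ex=np.array([np.cos(S[2]),np.sin(S[2])])
for d in(-.045,.045):
  for z in(.129,.204): print(d,z,((proj('scene',[[*(T+d*ex),z]])[0]-[190,150]+.5)*4).round())
import itertools
for n in ('top','scene'):
  i0=cv2.imread(f'pics/{n}0.png');i1=cv2.imread(f'pics/{n}11.png')
  for im in(i0,i1):
    c=[x for x in big(cv2.inRange(cv2.cvtColor(im,cv2.COLOR_BGR2HSV),(105,120,40),(130,255,255))) if cv2.contourArea(x)>800]
    print(n,[cv2.boundingRect(x) for x in c])
```

```text
tcp [ 0.4959 -0.3561  0.1994] q [ 0.33  0.52  0.3   1.69 -0.18  0.96  2.43] F [-0.2  0.1 -1.1]
turn [0.0009 0.     0.0017] | dp in current frame mm [-0.8 -1.   0.4] | in target frame [-0.8 -1.   0.4]
-0.045 0.129 [189. 301.]
-0.045 0.204 [177. 232.]
0.045 0.129 [209. 378.]
0.045 0.204 [198. 308.]
top [(115, 0, 144, 111), (387, 233, 87, 86), (426, 155, 58, 57), (493, 317, 59, 61), (0, 161, 21, 73)]
top [(115, 0, 144, 111), (388, 233, 74, 86), (426, 155, 58, 57), (493, 317, 61, 61), (0, 160, 21, 75)]
scene [(208, 220, 67, 59), (88, 195, 46, 81), (194, 293, 52, 45), (150, 206, 44, 35)]
scene [(208, 220, 66, 59), (88, 195, 46, 81), (194, 293, 52, 45), (150, 206, 44, 35)]
```

View pics/c11.png

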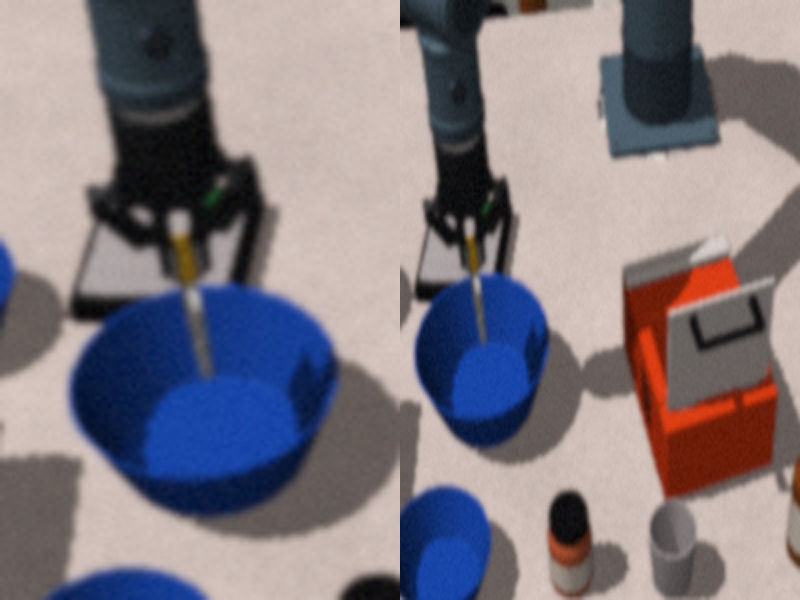

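View pics/top11.png

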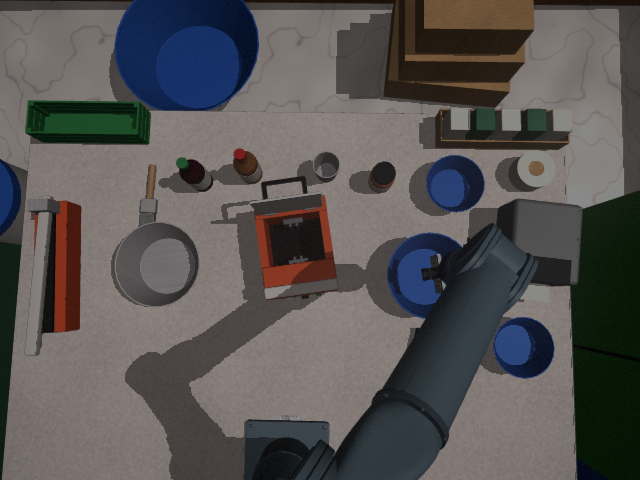

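The plate's near edge runs from (197,298) to (207,375) in the zoom. The model for a bottom edge at z 0.129 predicts (198,308) to (209,378), so it hangs upright and centred. The flap stands, and the basins are where they were.

```bash
python3 -c "
from bench import arm
print(arm.close_job())"
```

```text
the job is handed in; nothing more can be done
None
```

I lifted the flap by its bar until it stood upright and left it standing. I then drew the filter plate up by its yellow tab, and it is still held upright over the middle of the large blue basin. The job was handed in at about 18.6 s of the 58 s allowed.

**Last checks:**
- **Flap:** about 1.58 rad by the top picture, taken just before I let go of the bar. It was still standing in the last picture.
- **Plate position:** the TCP was within about 1 mm of its target over the measured basin centre, and within 0.003 rad of pointing straight down.
- **Plate height:** I estimate its bottom edge at z 0.129–0.130 m, about 4.5 cm above the rim. The picture agrees to within a pixel or two.
- **Grip:** the opening reads about 11 mm on the 12 mm tab, and the force reads −1.1 N in z, which fits the plate's weight.
- **Surroundings:** the blue basins' outlines match the first pictures to within a pixel or two, except where the arm hides part of one. The steel basin, bottles, jar, cup and brush look unmoved by eye.

No check failed. Partway through swinging the flap, the measured force rose to about 13 N because my arc ran a little too close to the hinge. I moved the path outward by about 1 mm, and the force had dropped to about 5 N by the next reading.

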